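# Set the portion slide of a stall's dispenser and clamp it again

### The job

Set the dispenser for the pack with the green tag: first turn the blue wing nut counter-clockwise until it is fully loose, without shifting the slide; then slide the orange grip fully home against the end stop under the green tag, and turn the wing nut clockwise fully tight again with the slide still home. Leave the goods around it standing where they are.

Things in the scene. Friction and masses are not known exactly. Their poses are not given: they have to be found in the camera images.
- dispenser: portion dispenser, fixed: grey housing 240 (x) x 270 (y) x 176 mm; origin at the centre of its underside on the table, +x to its back, +y to its left. Its front is a panel sloped 27 degrees (normal (-0.454, 0, 0.891) in this frame), facing the robot and up, from the lower edge at x -120, z 90 mm to x 49, z 176 mm; then a flat ledge at z 176, to x 120
- price_rail (a point): middle of the steel price rail: a 12 mm bar along y, 270 mm long, on two thin arms from the ledge at y +-128 mm. At x 2, z 302 mm of the dispenser: just above and behind the slide grip. A gripper straight down on the slide hits it; one square to the panel (tilted 27 degrees), closing along y, clears it
- hopper_top (a point): middle of the lid of the white hopper with green lid, 168 x 158 mm, lid 284 mm above the table (its black knob to 302 mm), standing right of the housing, part of the dispenser; sides parallel to the dispenser's axes
- portion_slide (a joint): travel of the slide along the panel's level direction (the dispenser's +y), m: 0 = right-hand end stop (-y), 0.08 = left-hand end stop (+y). Light friction, stays where left
- slide_grip (a point): point in the orange slide grip on the panel, 26 mm above the panel, at finger-pad height; moves with it. x up the slope, y along the travel, z out of the panel. Grip 14 mm wide (y), 34 mm along x, top 38 mm above the panel, white line on top. Mid travel (0.04) is at the dispenser's y = 0. Dark steel stops 4 mm tall, 58 mm either side of mid travel, mark the slot's ends
- wing_nut (a joint): angle of the captive wing nut about the panel normal, rad: 0 = tight (stop), 1.3 = loose (stop); grows counter-clockwise seen from in front of the panel. Stays where left
- nut_grip (a point): on the wing nut's axis, 26 mm above the panel, 80 mm below the slot; turns with the nut; z out of the panel; x up the slope at joint 0. Blue wings: one straight bar 48 mm long, 10 thick, 14 to 38 mm above the panel, along the direction 0.65 rad clockwise from this x: leaning 0.65 rad right of up-slope when tight, 0.65 rad left when loose. White dot on the upper wing
- tag_green: green price tag 56 x 44 mm clipped on the price rail over one end of the slot, 75 mm to the left or right of its middle; origin at its clip, on top of the rail. Which side differs from day to day
- tag_yellow: yellow price tag of the same form over the other end; origin at its clip
- shaker: small amber spice jar, red cap, 40 mm wide, 75 mm tall, standing on the flat top ledge of the dispenser (ledge 176 mm above the table); origin at the centre of its underside
- honey_jar: amber jar, brass lid, 68 mm wide, 85 mm tall, in front of the hopper; origin at the centre of its underside
- oil_bottle: green bottle, yellow cap, 50 mm wide, 150 mm tall, left of the dispenser; origin at the centre of its underside
- portion_cup: open white cup, 72 mm wide, 70 mm tall, front left of the dispenser; origin at the centre of its underside
- soap_pink: pink soap block 80 x 55 x 40 mm, on the counter; origin at the centre of its underside
- soap_cream: cream soap block 80 x 55 x 40 mm, on the counter; origin at the centre of its underside
- scoop: wooden spoon, 200 mm long, lying on the counter in front of the dispenser; origin at the middle of its underside

How it is judged:
On the way, in this order (a step that is already met when the one before it is completed fails the run):
1. wing nut turned loose (over 1.15 rad) with the slide not yet shifted (under 5 mm) (value of joint wing_nut above 1.15 rad and distance of slide_grip from where it was at the start of the episode below 0.005 m), for 0.2 s.
2. slide home within 3 mm of the end stop under the green tag while the nut is loose (over 1 rad) (((y of tag_green in the frame of dispenser above 0 m and value of joint portion_slide above 0.077 m) or (y of tag_green in the frame of dispenser below 0 m and value of joint portion_slide below 0.003 m)) and value of joint wing_nut above 1 rad), for 0.2 s.
3. wing nut turned tight again (under 0.12 rad) with the slide home (((y of tag_green in the frame of dispenser above 0 m and value of joint portion_slide above 0.077 m) or (y of tag_green in the frame of dispenser below 0 m and value of joint portion_slide below 0.003 m)) and value of joint wing_nut below 0.12 rad), for 0.2 s.
At the end, for the whole second after the job is handed in: The slide rests within 3 mm of the end stop on the green tag's side, the wing nut rests within 0.12 rad of its tight stop (all of step 3 and velocity of joint portion_slide between -0.01 and 0.01 m/s and velocity of joint wing_nut between -0.1 and 0.1 rad/s); the robot touches nothing.
It fails at once if one of the goods on or around the dispenser (shaker, jar, bottle, cup, soaps, spoon) is moved over 25 mm (distance of any of shaker, honey_jar, oil_bottle, portion_cup, soap_pink, soap_cream, scoop from where it was at the start of the episode above 0.025 m).
It fails at once if one of the standing goods is tipped over 0.4 rad (angle between any of shaker, honey_jar, oil_bottle, portion_cup, soap_pink, soap_cream's own z axis and vertical above 0.4 rad).
It also fails if it takes over 61 s, if anything falls off the work surface, if the arm or the gripper's body presses on something with over 40 N, if the wrist force passes 120 N, or if a joint passes its speed limit or range.

### The arm

A 7-joint arm with a two-finger parallel gripper is mounted at the origin on the work surface. World frame = base frame: x ahead of the robot, y to its left, z up, the work surface at z = 0. Lengths are in m, angles in rad, forces in N, time in s.
With the tool pointing down it reaches from about 0.425 to 1.025 m from the base axis. Payload 3.6 kg.
Tool frame: the origin (TCP) lies where the fingers leave the gripper's body, on its centre line; the fingertips stand robot.tip_extent ahead of it and the grasp point (between the pads) lies 54 mm ahead of it (robot.tip_extent is the distance from the TCP to the fingertips, in m); z points along the fingers, y is the line along which they close (so a half turn about z gives the same grasp; the last joint's range is limited). The gripper opens to 85 mm and grips with 20 to 120 N. Pads are 22 mm wide; open, the fingers measure 114 mm over their backs; the gripper's body (76 mm by 85 mm) begins 54 mm behind the grasp point. The pads swing forward as they close: fully open they stand 13 mm farther back than shut.
Start: joints at [1.062, 0.591, 0.048, 1.609, -0.033, 0.943, -0.034], TCP at [0.292, -0.664, 0.304] pointing down, gripper open.
Joint ranges: [-2.69, 2.69], [-0.47, 2.24], [-1.27, 1.36], [0.19, 2.51], [-1.53, 4.68], [0.08, 2.07], [-3.09, 3.09]. Speed limits (rad/s): [2.57, 2.57, 3.14, 3.14, 3.14, 3.14, 3.14].

### API

Orientations are given as a unit quaternion [x, y, z, w].
In Python, from plant import robot gives the robot as it stands. The module is installed in compiled form; this text tells all that it offers.
- The arm moves only by the tool play_rows, never from a script. Its argument "deltas" is a list of rows, each a list of 7 numbers: the shift along the tool's x, y, z scaled (see below), then the turn, a rotation vector about the tool's x, y, z scaled (see below), then the opening, from 0 (shut) to 1 (fully open). In form: [[x, y, z, wx, wy, wz, hand], ...]. A call has 1 to 10 rows; each row is the pose to reach, as a shift and turn from the pose commanded when the call began, along the tool's axes at that moment, turning the shorter way round; what a row does not reach only later rows make up. The controller multiplies each number of a shift by 100 mm and each number of a turn by pi rad. A row lasts 1/10 s, in which the tool goes at most 50 mm and 8.59 degrees, less where a joint would pass 70% of its speed; a pose out of reach is approached as far as the arm can. A call with a number of a shift or a turn outside -1 to 1 is refused whole. A call with a gripper value outside its range is refused whole. The fingers move at their own pace and stop on an object; "force" is the grip in N (left out, the last holds). Time passes only in rows, so rows that repeat a pose let the fingers close. It gives the time, the measured TCP pose, the force, the opening and the grip force at its end, in the units of the state.
- robot.get_obs(): the state, without advancing time (a new reading comes with each control period).
- robot.get_image(name): name is "scene" or "side" or "wrist"; returns (picture, depth): 384x512x3 uint8, blue, green, red; 384x512 float32, m along the optical axis (not along the pixel's ray), 0 where there is no reading.
- robot.get_calibration(name): a dict with "fx", "fy", "cx", "cy" (pixels), "world_to_cam" (4x4, takes a point from world to camera coordinates); the wrist camera has in their place "mount" (4x4, takes a point from camera to tool coordinates, whose origin is the TCP and whose axes are the flange's). Camera axes: x right, y down, z forward; pixel columns grow to the right and rows downward; lengths in m; the calibration is good to about 2 mm. A picture is of the moment at which its call begins: read the wrist's pose just before it. get_calibration takes no time and is no camera call.
- robot.hand_in(): hands the job in; it is judged then, once.
The state is a dict: "clock": time; "q": joint angles; "qd": joint speeds; "joint_efforts": joint torques, N m; "ee_pos": TCP position; "tcp_rot": TCP orientation; "ft_force": force on the tool from outside, world axes, zero at the start; "torque": the same for the moment, N m; "finger_gap": finger opening in m; "finger_force": force on a finger pad.
Only numpy, scipy, OpenCV 4.12 (cv2) and the standard library are available. Lean on these libraries where they do the work, as an engineer would, in place of code of your own. Each camera call takes 0.05 s, during which the arm holds its last target. There are 200 camera calls.

## Working session

There is one attempt and no reset: what is moved stays moved. The work goes in short steps, Python scripts to look and compute and a tool call to move; the robot and the scene stay as the last step left them, time stands still between calls to the robot, and variables do not carry over. Pictures are saved under pics/ and viewed, at most 10 in all, crops included, and the job is handed in when it is done.

Besides the shell and the picture viewer there is one more tool, called after "Call:" as name(argument=value, ...), one argument or row to a line, values as JSON. play_rows: Moves the arm, as the interface text tells. Shifts and turns lie within -1 to 1; 1 stands for 100 mm of shift or pi rad of turn. Its arguments: {"type":"object","properties":{"deltas":{"type":"array"},"force":{"type":"number"}},"required":["deltas"]}

```bash
mkdir -p pics; cat > h.py <<'E'
import numpy as np,cv2
from plant import robot
def grab(n,tag):
    o=robot.get_obs();im,d=robot.get_image(n);cv2.imwrite(f'pics/{tag}.png',im);np.savez(f'pics/{tag}.npz',im=im,d=d,p=o['ee_pos'],r=o['tcp_rot']);return im,d
E
python3 - <<'E'
from h import *
for n in('scene','side'):
    grab(n,n+'0')
    c=robot.get_calibration(n);print(n,c['fx'],c['cx'],c['cy'],np.round(c['world_to_cam'],3).tolist())
o=robot.get_obs();print(o,robot.tip_extent);print(np.round(robot.get_calibration('wrist')['mount'],3))
E
```

```text
scene 383.8400459524525 253.44436249190025 184.13793439576963 [[-0.994, 0.111, 0.003, 0.585], [0.079, 0.725, -0.684, 0.069], [-0.078, -0.68, -0.729, 1.3], [0.0, 0.0, 0.0, 1.0]]
side 480.18093815526436 255.4013064102855 191.6571123868511 [[-0.876, -0.482, -0.022, 0.56], [-0.231, 0.458, -0.858, 0.307], [0.424, -0.747, -0.513, 1.203], [0.0, 0.0, 0.0, 1.0]]
{'clock': 0.1, 'q': array([ 1.06246978,  0.59204782,  0.04831132,  1.60970658, -0.03329257,
        0.9426881 , -0.0337318 ]), 'qd': array([-0.00183045, -0.00178305,  0.00028496, -0.00136069, -0.00071735,
       -0.00103168, -0.00160096]), 'joint_efforts': array([ 5.64974674e-03, -5.49992895e+01,  1.55317526e+00, -1.98824304e+01,
        9.61815967e-03,  3.82655227e-03,  2.18346685e-06]), 'ee_pos': array([ 0.29196646, -0.66295467,  0.30283583]), 'tcp_rot': array([ 9.78561551e-01,  2.05952047e-01, -2.71745698e-04, -9.85782103e-04]), 'ft_force': array([-0.08147878,  0.20568567, -0.26728207]), 'torque': array([ 0.01017437, -0.01852931,  0.00972413]), 'finger_force': 0.0, 'finger_gap': 0.08528315162821468} 0.0726
[[-0.001 -0.962 -0.272  0.07 ]
 [ 1.    -0.001  0.     0.   ]
 [-0.    -0.272  0.962 -0.07 ]
 [ 0.     0.     0.     1.   ]]
```

View pics/scene0.png

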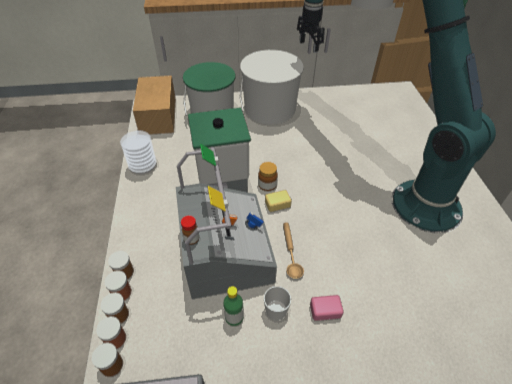

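View pics/side0.png

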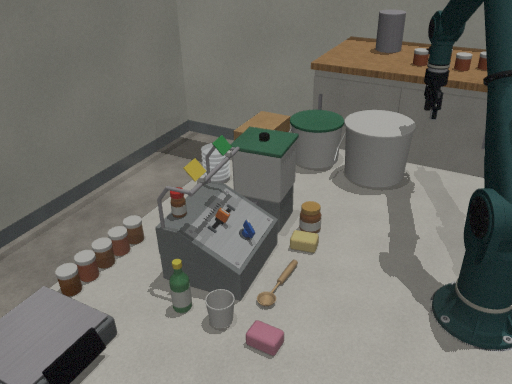

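The scene camera looks from the left: the green tag (207,155) is over the slot's right (hopper, -y) end and the yellow tag (217,198) over the left. The nut is at (255,221) in scene and (249,230) in side. The orange grip is at (223,216) in side.

```bash
cat >> h.py <<'E'
from scipy.spatial.transform import Rotation as R
def cloud(n,tag):
    z=np.load(f'pics/{tag}.npz');c=robot.get_calibration(n);d=z['d'];v,u=np.mgrid[:384,:512]
    P=np.stack([(u-c['cx'])/c['fx']*d,(v-c['cy'])/c['fy']*d,d],-1)
    if n=='wrist':
        m=c['mount'];P=P@m[:3,:3].T+m[:3,3];P=P@R.from_quat(z['r']).as_matrix().T+z['p']
    else:
        m=c['world_to_cam'];P=(P-m[:3,3])@m[:3,:3]
    P[d==0]=np.nan
    return z['im'],P
def hsv(im): 
    return [a.astype(int) for a in cv2.split(cv2.cvtColor(im,cv2.COLOR_BGR2HSV))]
E
python3 - <<'E'
from h import *
for n,roi in(('scene',(150,300,175,285)),('side',(130,310,155,300))):
    im,P=cloud(n,n+'0');H,S,V=hsv(im)
    m=np.zeros(H.shape,bool);m[roi[0]:roi[1],roi[2]:roi[3]]=1
    m2=m.copy()
    # plane: ransac on grey points
    g=m&(S<60)&np.isfinite(P[...,2])&(P[...,2]>.08)&(P[...,2]<.18)
    Q=P[g];rng=np.random.default_rng(0);best=0
    for _ in range(2000):
        a=Q[rng.choice(len(Q),3,False)];k=np.cross(a[1]-a[0],a[2]-a[0]);L=np.linalg.norm(k)
        if L<1e-5: continue
        k/=L;k*=np.sign(k[2])
        if not .8<k[2]<.95: continue
        i=abs((Q-a[0])@k)<.003
        if i.sum()>best: best=i.sum();I=i
    q=Q[I];c0=q.mean(0);k=np.linalg.svd(q-c0)[2][2];k*=np.sign(k[2])
    print(n,best,'normal',k.round(3),'off',c0@k,'yaw',np.arctan2(-k[1],-k[0]),'tilt',np.degrees(np.arccos(k[2])),q.min(0).round(3),q.max(0).round(3))
    for nm,lo,hi in(('orange',3,16),('yellow',22,32),('green',55,80),('blue',105,125)):
        b=m&(H>=lo)&(H<=hi)&(S>150)&(V>60)&np.isfinite(P[...,2])
        b[:130]=0
        l,lab,st,ce=cv2.connectedComponentsWithStats(b.astype(np.uint8))
        for j in range(1,l):
            if st[j,4]>12:
                X=P[lab==j];print(nm,st[j].tolist(),np.median(X,0).round(3),np.percentile(X,5,0).round(3),np.percentile(X,95,0).round(3))
for n,r in(('side',(130,310,130,310)),):
    im=cv2.imread('pics/side0.png')[140:270,150:300];cv2.imwrite('pics/c1.png',cv2.resize(im,None,fx=4.6,fy=4.6,interpolation=cv2.INTER_CUBIC))
E
```

```text
scene 3683 normal [-0.451 -0.045  0.891] off -0.1794409385840391 yaw 0.09935697647098726 tilt 26.96487797412033 [ 0.553 -0.089  0.087] [0.753 0.254 0.179]
orange [259, 173, 18, 9, 91] [ 0.529 -0.126  0.059] [ 0.5   -0.143  0.05 ] [ 0.552 -0.119  0.068]
orange [230, 217, 7, 8, 32] [0.661 0.128 0.175] [0.653 0.125 0.161] [0.666 0.131 0.182]
orange [183, 225, 13, 11, 56] [0.773 0.196 0.228] [0.756 0.189 0.22 ] [0.784 0.199 0.24 ]
yellow [208, 186, 17, 25, 234] [0.697 0.192 0.338] [0.683 0.167 0.323] [0.71  0.216 0.351]
yellow [227, 286, 10, 12, 92] [0.677 0.326 0.148] [0.668 0.251 0.035] [0.686 0.334 0.151]
green [202, 150, 13, 15, 121] [0.71  0.047 0.337] [0.698 0.023 0.325] [0.722 0.066 0.351]
blue [248, 214, 15, 14, 131] [0.602 0.11  0.136] [0.583 0.099 0.123] [0.615 0.118 0.149]
side 3961 normal [-0.45  -0.044  0.892] off -0.17798068642031561 yaw 0.09851521455155852 tilt 26.890685157972502 [ 0.552 -0.535  0.088] [0.752 0.254 0.18 ]
orange [216, 208, 13, 14, 89] [0.669 0.129 0.172] [0.655 0.125 0.158] [0.683 0.132 0.185]
yellow [184, 159, 21, 21, 242] [0.697 0.193 0.338] [0.683 0.168 0.324] [0.709 0.216 0.351]
yellow [172, 259, 9, 10, 47] [0.675 0.327 0.149] [0.667 0.316 0.138] [0.684 0.334 0.152]
blue [247, 223, 7, 10, 24] [0.59  0.11  0.144] [0.58  0.101 0.138] [0.601 0.117 0.149]
```

View pics/c1.png

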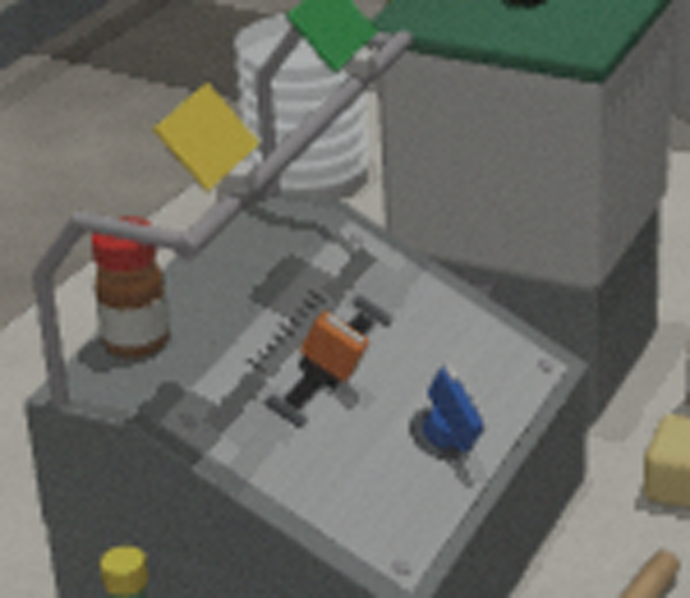

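```bash
cat >> h.py <<'E'
yaw=.099
D=np.array([np.cos(yaw),np.sin(yaw),0]);Y=np.array([-np.sin(yaw),np.cos(yaw),0])
K=-.454*D+.891*np.array([0,0,1.]);U=np.cross(Y,K)  # U up slope
OFF=-.1787
def pt(u,y,out): return u*U+y*Y+(OFF+out)*K
def ori(a): # tool x down slope, a = ccw turn about K seen from front
    Z=-K;X=R.from_rotvec(a*K).apply(-U);return R.from_matrix(np.stack([X,np.cross(Z,X),Z],1))
def delta(p0,r0,p1,r1): return np.r_[r0.inv().apply(p1-p0)/.1,(r0.inv()*r1).as_rotvec()/np.pi].round(3)
def now():
    o=robot.get_obs();return o['ee_pos'],R.from_quat(o['tcp_rot']),o
E
python3 - <<'E'
from h import *
p,r,o=now();print('U',U,'N',pt(.602,.05,.026))
p1=pt(.602,.05,.026+.054+.12);r1=ori(0);print(p1,p1@U)
# rotation start->end expressed as world yaw + tilt
n=9
yaw0=np.arctan2(*r.as_matrix()[:2,0][::-1]);y1=yaw+np.pi
tilt_axis=Y
P,Q=p,r
for i in range(1,n+1):
    t=i/n;q=p+(p1-p)*t;q[2]=.40+ (0 if t<.8 else (p1[2]-.40)*(t-.8)/.2)
    if i==1:q[2]=.38
    f=np.clip(1.15*t,0,1);g=np.clip((t-.3)/.7,0,1)
    ya=yaw0+(y1-yaw0)*f
    down=R.from_matrix(np.array([[np.cos(ya),np.sin(ya),0],[np.sin(ya),-np.cos(ya),0],[0,0,-1]]).T.T)
    e=R.from_rotvec(-np.radians(27)*g*Y)*down
    if i==n: print('check',(e.inv()*r1).magnitude()); e=r1
    print(i,q.round(3),delta(P,Q,q,e).tolist(),np.degrees((Q.inv()*e).magnitude())/8.59);P,Q=q,e
E
```

```text
U [0.88663722 0.08806498 0.454     ] N [0.59780003 0.10962234 0.1372523 ]
[0.51919084 0.10181451 0.2922863 ] 0.6019981940000002
1 [ 0.317 -0.578  0.38 ] [0.573, -0.677, -0.77, -0.001, -0.0, -0.115] 2.4083569727819873
2 [ 0.342 -0.493  0.4  ] [0.775, -0.43, -0.2, 0.0, 0.0, -0.115] 2.408317905488655
3 [ 0.368 -0.408  0.4  ] [0.877, -0.128, 0.0, -0.007, 0.002, -0.115] 2.4129140130691757
4 [ 0.393 -0.323  0.4  ] [0.866, 0.19, 0.008, -0.024, -0.0, -0.115] 2.4589031929174303
5 [ 0.418 -0.238  0.4  ] [0.743, 0.482, 0.033, -0.022, -0.009, -0.115] 2.458903192917428
6 [ 0.443 -0.153  0.4  ] [0.527, 0.711, 0.057, -0.018, -0.016, -0.115] 2.4589031929174285
7 [ 0.469 -0.068  0.4  ] [0.246, 0.848, 0.082, -0.011, -0.021, -0.115] 2.458903192917435
8 [0.494 0.017 0.352] [0.082, 0.833, 0.56, -0.004, -0.024, -0.095] 2.050634665952198
check 1.1426730723150686e-05
9 [0.519 0.102 0.292] [-0.078, 0.821, 0.681, 0.0, -0.024, 0.0] 0.4989952257460255
```

Call:
play_rows(
  deltas=[
    [0.573, -0.677, -0.77, 0, 0, -0.115, 1],
    [0.573, -0.677, -0.77, 0, 0, -0.115, 1],
    [0.573, -0.677, -0.77, 0, 0, -0.115, 1],
    [0.573, -0.677, -0.77, 0, 0, -0.115, 1],
  ],
)

```text
clock: 0.5
ee_pos: [0.3195, -0.5768, 0.3833]
tcp_rot: [0.925, 0.38, 0.001, 0.002]
ft_force: [-0.2, -0.4, 0.2]
finger_gap: 0.0852
finger_force: 0.0
```

Call:
play_rows(
  deltas=[
    [0.775, -0.43, -0.2, 0, 0, -0.115, 1],
    [0.775, -0.43, -0.2, 0, 0, -0.115, 1],
    [0.775, -0.43, -0.2, 0, 0, -0.115, 1],
    [0.775, -0.43, -0.2, 0, 0, -0.115, 1],
  ],
)

```text
clock: 0.9
ee_pos: [0.3421, -0.4934, 0.3999]
tcp_rot: [0.843, 0.538, -0.0, -0.001]
ft_force: [-0.6, -0.4, -0.6]
finger_gap: 0.0857
finger_force: 0.0
```

Call:
play_rows(
  deltas=[
    [0.877, -0.128, 0, -0.007, 0.002, -0.115, 1],
    [0.877, -0.128, 0, -0.007, 0.002, -0.115, 1],
    [0.877, -0.128, 0, -0.007, 0.002, -0.115, 1],
    [0.877, -0.128, 0, -0.007, 0.002, -0.115, 1],
  ],
)

```text
clock: 1.3
ee_pos: [0.3669, -0.4094, 0.3998]
tcp_rot: [0.733, 0.68, 0.008, 0.007]
ft_force: [-0.1, -0.2, -0.9]
finger_gap: 0.0853
finger_force: 0.0
```

```bash
python3 -c "
from h import *
p,r,o=now();print(p,o['q'].round(2),o['clock'],r.as_matrix().round(2))"
```

```text
[ 0.36689296 -0.4093571   0.39981813] [ 0.97  0.27 -0.26  1.9   0.07  0.97  0.61] 1.3 [[ 0.08  1.    0.02]
 [ 1.   -0.08  0.  ]
 [ 0.    0.02 -1.  ]]
```

Call:
play_rows(
  deltas=[
    [0.866, 0.19, 0.008, -0.024, 0, -0.115, 1],
    [0.866, 0.19, 0.008, -0.024, 0, -0.115, 1],
    [0.866, 0.19, 0.008, -0.024, 0, -0.115, 1],
    [0.866, 0.19, 0.008, -0.024, 0, -0.115, 1],
  ],
)

```text
clock: 1.7
ee_pos: [0.3921, -0.3251, 0.4001]
tcp_rot: [0.599, 0.799, 0.032, 0.036]
ft_force: [0.1, -0.5, -0.1]
finger_gap: 0.0855
finger_force: 0.0
```

Call:
play_rows(
  deltas=[
    [0.743, 0.482, 0.033, -0.022, -0.009, -0.115, 1],
    [0.743, 0.482, 0.033, -0.022, -0.009, -0.115, 1],
    [0.743, 0.482, 0.033, -0.022, -0.009, -0.115, 1],
    [0.743, 0.482, 0.033, -0.022, -0.009, -0.115, 1],
  ],
)

```text
clock: 2.1
ee_pos: [0.4178, -0.2403, 0.4003]
tcp_rot: [0.445, 0.892, 0.044, 0.073]
ft_force: [0.3, -0.8, -0.7]
finger_gap: 0.0854
finger_force: 0.0
```

Call:
play_rows(
  deltas=[
    [0.527, 0.711, 0.057, -0.018, -0.016, -0.115, 1],
    [0.527, 0.711, 0.057, -0.018, -0.016, -0.115, 1],
    [0.527, 0.711, 0.057, -0.018, -0.016, -0.115, 1],
    [0.527, 0.711, 0.057, -0.018, -0.016, -0.115, 1],
  ],
)

```text
clock: 2.5
ee_pos: [0.4433, -0.1553, 0.4003]
tcp_rot: [0.276, 0.953, 0.045, 0.115]
ft_force: [-0.7, -1.2, -0.7]
finger_gap: 0.0855
finger_force: 0.0
```

```bash
python3 -c "
from h import *
p,r,o=now();print(p,o['q'].round(2),o['clock'],r.as_matrix().round(2))"
```

```text
[ 0.44326908 -0.15527388  0.40028429] [ 0.85  0.11 -0.61  2.14 -0.03  0.68  1.27] 2.5 [[-0.82  0.52  0.24]
 [ 0.54  0.84  0.02]
 [-0.19  0.15 -0.97]]
```

Call:
play_rows(
  deltas=[
    [0.246, 0.848, 0.082, -0.011, -0.021, -0.115, 1],
    [0.246, 0.848, 0.082, -0.011, -0.021, -0.115, 1],
    [0.246, 0.848, 0.082, -0.011, -0.021, -0.115, 1],
    [0.246, 0.848, 0.082, -0.011, -0.021, -0.115, 1],
  ],
)

```text
clock: 2.9
ee_pos: [0.4686, -0.0701, 0.4001]
tcp_rot: [0.1, 0.982, 0.031, 0.157]
ft_force: [-0.3, -0.7, 0.4]
finger_gap: 0.085
finger_force: 0.0
```

Call:
play_rows(
  deltas=[
    [0.082, 0.833, 0.56, -0.004, -0.024, -0.095, 1],
    [0.082, 0.833, 0.56, -0.004, -0.024, -0.095, 1],
    [0.082, 0.833, 0.56, -0.004, -0.024, -0.095, 1],
    [0.082, 0.833, 0.56, -0.004, -0.024, -0.095, 1],
  ],
)

```text
clock: 3.3
ee_pos: [0.4936, 0.0159, 0.3512]
tcp_rot: [-0.048, 0.979, 0.01, 0.196]
ft_force: [-0.5, 0.5, 0.6]
finger_gap: 0.0852
finger_force: 0.0
```

Call:
play_rows(
  deltas=[
    [-0.078, 0.821, 0.681, 0, -0.024, 0, 1],
    [-0.078, 0.821, 0.681, 0, -0.024, 0, 1],
    [-0.078, 0.821, 0.681, 0, -0.024, 0, 1],
    [-0.078, 0.821, 0.681, 0, -0.024, 0, 1],
    [-0.078, 0.821, 0.681, 0, -0.024, 0, 1],
    [-0.078, 0.821, 0.681, 0, -0.024, 0, 1],
  ],
)

```text
clock: 3.9
ee_pos: [0.5193, 0.0988, 0.2926]
tcp_rot: [-0.047, 0.971, 0.01, 0.234]
ft_force: [-1.0, -0.0, 0.6]
finger_gap: 0.0859
finger_force: 0.0
```

```bash
python3 -c "
from h import *
grab('wrist','w1')
p,r,o=now();print(p,o['q'].round(2),o['clock'],r.as_matrix().round(2))"
```

```text
[0.51922464 0.09847002 0.29286005] [-0.1   0.28 -0.26  2.29  1.03  0.21  0.35] 3.95 [[-0.89 -0.09  0.45]
 [-0.09  1.    0.04]
 [-0.46 -0.   -0.89]]
```

View pics/w1.png

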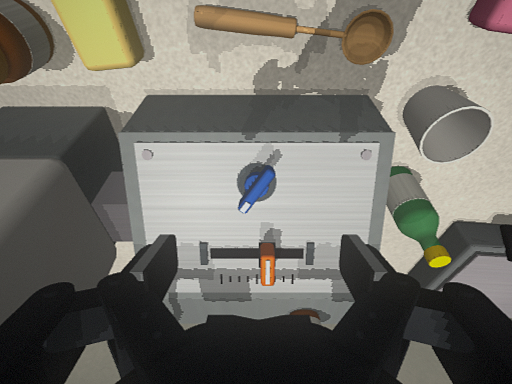

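Wrist view (image up is down-slope): nut at (256,184) with its white dot at (246,207), orange grip at (267,265), slot stops at (204,252) and (310,252).

```bash
cat >> h.py <<'E'
def feats(tag):
    im,P=cloud('wrist',tag);H,S,V=hsv(im);F=np.stack([P@U,P@Y,P@K-OFF],-1)
    res={}
    for nm,lo,hi in(('orange',3,16),('blue',105,125)):
        b=(H>=lo)&(H<=hi)&(S>130)&(V>50)&np.isfinite(P[...,2])
        if nm=='orange': b|=0
        b&=(F[...,2]>.025)&(F[...,2]<.05)&(abs(F[...,1]-.05)<.1)
        q=F[b]
        t=q[q[:,2]>np.percentile(q[:,2],90)-.003]
        (c,wh,a)=cv2.minAreaRect((t[:,:2]*1000).astype(np.float32))
        print(nm,b.sum(),len(t),'top out',np.median(t[:,2]).round(4),'rect',np.round(c,1),np.round(wh,1),round(a,1),'lo',np.percentile(t,1,0).round(4),'hi',np.percentile(t,99,0).round(4))
    g=(S<40)&(V>120)&(abs(F[...,2])<.02)&(F[...,0]>.55)&(F[...,0]<.7)&(abs(F[...,1]-.05)<.1)
    q=P[g];c=q.mean(0);k=np.linalg.svd(q-c,full_matrices=False)[2][2];k*=np.sign(k[2]);print('plane',k.round(4),K.round(4),'out',np.median(F[g][:,2]).round(4))
    return im,F
E
python3 - <<'E'
from h import *
im,F=feats('w1')
for v,u in((252,204),(252,310),(207,245),(153,147),(153,366)): print((u,v),np.nanmedian(F[v-1:v+2,u-1:u+2],(0,1)).round(4))
E
```

```text
Traceback (most recent call last):
  File "h.py", line 32, in feats
    if nm=='orange': b|=0
                     ^^^^
numpy._core._exceptions._UFuncOutputCastingError: Cannot cast ufunc 'bitwise_or' output from dtype('int64') to dtype('bool') with casting rule 'same_kind'
```

```bash
sed -i '/b|=0/d' h.py
python3 - <<'E'
from h import *
im,F=feats('w1')
for v,u in((252,204),(252,310),(207,245),(153,147),(153,366)): print((u,v),np.nanmedian(F[v-1:v+2,u-1:u+2],(0,1)).round(4))
E
```

```text
orange 331 287 top out 0.0362 rect [681.6  55.6] [32.9 12.8] 0.0 lo [0.6653 0.0492 0.0343] hi [0.6976 0.062  0.0376]
blue 416 407 top out 0.0365 rect [601.1  45.5] [ 9.2 44.7] 53.1 lo [0.5828 0.0302 0.0346] hi [0.6182 0.0597 0.0382]
plane [-0.4557 -0.0439  0.889 ] [-0.4518 -0.0449  0.891 ] out 0.0002
(204, 252) [ 0.6795 -0.0124  0.0032]
(310, 252) [0.6795 0.1025 0.0027]
(245, 207) [0.6152 0.0349 0.0384]
(147, 153) [ 0.5719 -0.0626  0.0017]
(366, 153) [0.5725 0.1523 0.0012]
```

```bash
python3 - <<'E'
from h import *
im,F=cloud('wrist','w1');F=np.stack([F@U,F@Y,F@K-OFF],-1)
r=np.hypot(F[...,0]-.601,F[...,1]-.0455)
for a,b in((.008,.012),(.012,.016),(.016,.02),(.02,.024)):
    q=F[(r>a)&(r<b)][:,2];print(a,np.nanpercentile(q,[10,30,50,70]).round(4))
p,r,o=now();t=pt(.601,.0455,.2);print(o['clock'],delta(p,r,t,ori(-.65)),delta(t,ori(-.65),pt(.601,.0455,.085),ori(-.65)))
E
```

```text
0.008 [0.2019 0.209  0.2136 0.2176]
0.012 [0.0355 0.2054 0.2097 0.2133]
0.016 [0.0017 0.2045 0.2095 0.2252]
0.02 [0.0009 0.2189 0.2238 0.2265]
3.95 [ 0.01  -0.012  0.006 -0.001  0.001  0.206] [0.   0.   1.15 0.   0.   0.  ]
```

Call:
play_rows(
  deltas=[
    [0.01, -0.012, 0.006, 0, 0, 0.206, 0.5],
    [0.01, -0.012, 0.006, 0, 0, 0.206, 0.5],
    [0.01, -0.012, 0.006, 0, 0, 0.206, 0.5],
    [0.01, -0.012, 0.006, 0, 0, 0.206, 0.5],
    [0.01, -0.012, 0.006, 0, 0, 0.206, 0.5],
    [0.01, -0.012, 0.006, 0, 0, 0.206, 0.5],
    [0.01, -0.012, 0.006, 0, 0, 0.206, 0.5],
  ],
  force=40,
)

```text
clock: 4.65
ee_pos: [0.5183, 0.0981, 0.292]
tcp_rot: [0.263, 0.936, 0.085, 0.219]
ft_force: [-0.3, -0.1, -0.2]
finger_gap: 0.043
finger_force: 0.0
```

```bash
python3 - <<'E'
from h import *
grab('wrist','w2');im,F=feats('w2')
p,r,o=now();print(o['clock'],o['q'].round(2),o['finger_gap'],delta(p,r,pt(.601,.0455,.2),ori(-.65)))
E
```

```text
orange 2 2 top out 0.0399 rect [803.   86.2] [1.9 0. ] 169.0 lo [0.802  0.086  0.0395] hi [0.8039 0.0864 0.0403]
blue 437 420 top out 0.0364 rect [601.6  45.2] [ 9.8 44.8] 53.1 lo [0.5828 0.031  0.0345] hi [0.6193 0.0603 0.038 ]
plane [-0.4552 -0.0446  0.8893] [-0.4518 -0.0449  0.891 ] out 0.0002
4.7 [-0.24  0.28 -0.1   2.3   0.91  0.17 -0.17] 0.04235755690814098 [-0.011 -0.009  0.002  0.     0.001  0.001]
```

Call:
play_rows(
  deltas=[
    [-0.01, -0.01, 0.25, 0, 0, 0, 0.5],
    [-0.01, -0.01, 0.5, 0, 0, 0, 0.5],
    [-0.01, -0.01, 0.7, 0, 0, 0, 0.5],
    [-0.01, -0.01, 0.7, 0, 0, 0, 0.5],
    [-0.01, -0.01, 0.7, 0, 0, 0, 0.5],
  ],
)

```text
clock: 5.2
ee_pos: [0.5504, 0.1017, 0.2284]
tcp_rot: [0.261, 0.936, 0.085, 0.218]
ft_force: [0.6, 0.1, 0.6]
finger_gap: 0.0431
finger_force: 0.0
```

```bash
python3 - <<'E'
from h import *
p,r,o=now();print(o['clock'],o['q'].round(2),o['ft_force'],delta(p,r,pt(.601,.0455,.085),ori(-.65)))
E
```

```text
5.2 [-0.2   0.43 -0.13  2.29  1.81  0.15 -1.06] [0.55026845 0.11289091 0.55170862] [-0.01  -0.009  0.44   0.     0.     0.002]
```

Call:
play_rows(
  deltas=[
    [-0.01, -0.01, 0.15, 0, 0, 0, 0.5],
    [-0.01, -0.01, 0.3, 0, 0, 0, 0.5],
    [-0.01, -0.01, 0.44, 0, 0, 0, 0.5],
    [-0.01, -0.01, 0.44, 0, 0, 0, 0.5],
    [-0.01, -0.01, 0.44, 0, 0, 0, 0.5],
  ],
)

```text
clock: 5.7
ee_pos: [0.5702, 0.1019, 0.19]
tcp_rot: [0.262, 0.936, 0.085, 0.218]
ft_force: [-0.4, 0.2, 0.8]
finger_gap: 0.0423
finger_force: 0.0
```

```bash
python3 - <<'E'
from h import *
grab('wrist','w3')
p,r,o=now();print(o['clock'],o['q'].round(2),o['ft_force'],delta(p,r,pt(.601,.0455,.085),ori(-.65)))
E
```

```text
5.75 [-0.07  0.53 -0.29  2.26  1.99  0.25 -1.21] [ 0.77828908  0.43878613 -0.34842127] [0.001 0.001 0.012 0.    0.    0.002]
```

View pics/w3.png

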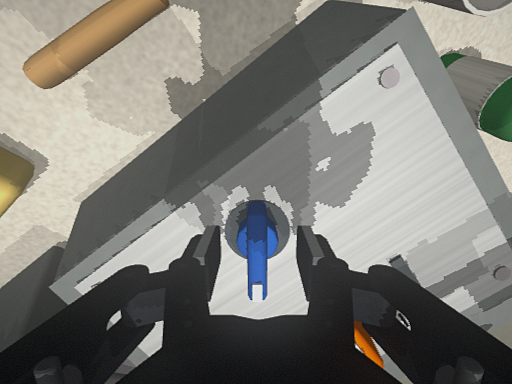

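The wings (257,250) stand midway between the open fingers, so I close on them.

Call:
play_rows(
  deltas=[
    [0, 0, 0, 0, 0, 0, 0],
    [0, 0, 0, 0, 0, 0, 0],
    [0, 0, 0, 0, 0, 0, 0],
    [0, 0, 0, 0, 0, 0, 0],
    [0, 0, 0, 0, 0, 0, 0],
  ],
  force=50,
)

```text
clock: 6.25
ee_pos: [0.5694, 0.1016, 0.1907]
tcp_rot: [0.262, 0.936, 0.084, 0.219]
ft_force: [-4.2, -3.0, 6.2]
finger_gap: 0.02
finger_force: 48.8
```

Call:
play_rows(
  deltas=[
    [0, 0, 0, 0, 0, -0.03, 0],
    [0, 0, 0, 0, 0, -0.06, 0],
    [0, 0, 0, 0, 0, -0.09, 0],
    [0, 0, 0, 0, 0, -0.12, 0],
    [0, 0, 0, 0, 0, -0.15, 0],
    [0, 0, 0, 0, 0, -0.18, 0],
    [0, 0, 0, 0, 0, -0.21, 0],
    [0, 0, 0, 0, 0, -0.21, 0],
  ],
)

```text
clock: 7.05
ee_pos: [0.5694, 0.1014, 0.1907]
tcp_rot: [-0.056, 0.971, 0.009, 0.234]
ft_force: [-3.5, -2.4, 6.0]
finger_gap: 0.0198
finger_force: 48.7
```

```bash
python3 - <<'E'
from h import *
p,r,o=now();print(o['clock'],o['q'].round(2),o['ft_force'],o['torque'],delta(p,r,pt(.601,.0455,.085),ori(.65)))
E
```

```text
7.05 [-0.2   0.52 -0.12  2.27  2.2   0.18 -0.78] [-3.54022819 -2.4408441   5.9541966 ] [-0.66859059  0.69846201 -0.23811205] [-0.007  0.008  0.019 -0.001  0.    -0.202]
```

```bash
python3 - <<'E'
from h import *
im,d=grab('wrist','w4');cv2.imwrite('pics/w4c.png',cv2.resize(im[150:350,130:400],None,fx=2.9,fy=2.9))
E
```

```text
(no output)
```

View pics/w4c.png

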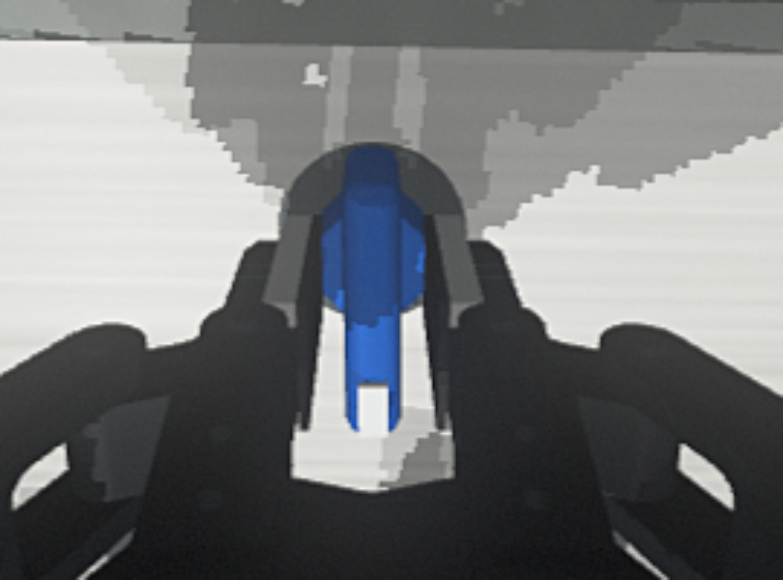

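The pads hold the round hub (gap 20 mm). It has turned with the gripper so far, but I'll re-grip higher on the wings themselves.

Call:
play_rows(
  deltas=[
    [0, 0, 0, 0, 0, 0, 0.4],
    [0, 0, 0, 0, 0, 0, 0.4],
    [0, 0, 0, 0, 0, 0, 0.4],
    [0, 0, -0.06, 0, 0, 0, 0.4],
    [0, 0, -0.06, 0, 0, 0, 0.4],
    [0, 0, -0.06, 0, 0, 0, 0],
    [0, 0, -0.06, 0, 0, 0, 0],
    [0, 0, -0.06, 0, 0, 0, 0],
    [0, 0, -0.06, 0, 0, 0, 0],
    [0, 0, -0.06, 0, 0, 0, 0],
  ],
  force=50,
)

```text
clock: 8.1
ee_pos: [0.5675, 0.1013, 0.1957]
tcp_rot: [-0.055, 0.971, 0.009, 0.234]
ft_force: [-1.7, -2.5, 5.3]
finger_gap: 0.0082
finger_force: 49.9
```

```bash
python3 - <<'E'
from h import *
p,r,o=now();print(o['clock'],o['q'].round(2),o['ft_force'],o['torque'],o['finger_gap'],(p@K-OFF),delta(p,r,pt(.601,.0455,p@K-OFF),ori(.65)))
E
```

```text
8.1 [-0.21  0.51 -0.11  2.27  2.19  0.17 -0.77] [-1.74760331 -2.47069546  5.31726559] [-0.51751271  0.43889819 -0.22771458] 0.008242415607897582 0.09210207216322655 [-0.001  0.008 -0.    -0.001  0.001 -0.202]
```

Call:
play_rows(
  deltas=[
    [0, 0, 0, 0, 0, -0.03, 0],
    [0, 0, 0, 0, 0, -0.06, 0],
    [0, 0, 0, 0, 0, -0.09, 0],
    [0, 0, 0, 0, 0, -0.12, 0],
    [0, 0, 0, 0, 0, -0.15, 0],
    [0, 0, 0, 0, 0, -0.18, 0],
    [0, 0, 0, 0, 0, -0.205, 0],
    [0, 0, 0, 0, 0, -0.21, 0],
    [0, 0, 0, 0, 0, -0.21, 0],
    [0, 0, 0, 0, 0, -0.21, 0],
  ],
)

```text
clock: 9.1
ee_pos: [0.5675, 0.1014, 0.1957]
tcp_rot: [-0.365, 0.901, -0.067, 0.225]
ft_force: [-2.0, -2.0, 5.7]
finger_gap: 0.009
finger_force: 50.1
```

```bash
python3 - <<'E'
from h import *
p,r,o=now();print(o['clock'],o['q'].round(2),o['ft_force'],o['torque'],'Tk',o['torque']@K,o['finger_gap'],(p@K-OFF),delta(p,r,pt(.601,.0455,p@K-OFF),ori(.65)))
E
```

```text
9.1 [-0.3   0.51  0.01  2.27  2.47  0.13 -0.4 ] [-2.01108082 -1.98105952  5.74237468] [-0.13393916  0.54429625 -0.57010711] Tk -0.4718787999694893 0.009026125780615112 0.0921171205100312 [-0.005  0.005 -0.    -0.001  0.     0.007]
```

Call:
play_rows(
  deltas=[
    [0, 0, 0, 0, 0, 0, 0.5],
    [0, 0, 0, 0, 0, 0, 0.5],
    [0, 0, 0, 0, 0, 0, 0.5],
    [0, 0, -0.3, 0, 0, 0, 0.5],
    [0, 0, -0.6, 0, 0, 0, 0.5],
    [0, 0, -0.95, 0, 0, 0, 0.5],
    [0, 0, -0.95, 0, 0, 0, 0.5],
    [0, 0, -0.95, 0, 0, 0, 0.5],
  ],
)

```text
clock: 9.9
ee_pos: [0.5394, 0.0968, 0.2626]
tcp_rot: [-0.364, 0.899, -0.073, 0.232]
ft_force: [-0.3, -0.0, 0.5]
finger_gap: 0.0428
finger_force: 0.0
```

```bash
python3 - <<'E'
from h import *
p,r,o=now();print(o['clock'],o['q'].round(2),delta(p,r,pt(.62,.052,.19),ori(0)))
E
```

```text
9.9 [-0.27  0.35 -0.04  2.3   1.46  0.12  0.6 ] [-0.168 -0.023 -0.252 -0.005  0.005  0.214]
```

Call:
play_rows(
  deltas=[
    [-0.168, -0.023, -0.252, -0.005, 0.005, 0.214, 0.5],
    [-0.168, -0.023, -0.252, -0.005, 0.005, 0.214, 0.5],
    [-0.168, -0.023, -0.252, -0.005, 0.005, 0.214, 0.5],
    [-0.168, -0.023, -0.252, -0.005, 0.005, 0.214, 0.5],
    [-0.168, -0.023, -0.252, -0.005, 0.005, 0.214, 0.5],
    [-0.168, -0.023, -0.252, -0.005, 0.005, 0.214, 0.5],
    [-0.168, -0.023, -0.252, -0.005, 0.005, 0.214, 0.5],
  ],
)

```text
clock: 10.6
ee_pos: [0.5396, 0.1056, 0.2911]
tcp_rot: [-0.049, 0.971, 0.011, 0.233]
ft_force: [0.6, 0.7, -0.6]
finger_gap: 0.0428
finger_force: 0.0
```

```bash
python3 - <<'E'
from h import *
grab('wrist','w5');feats('w5')
p,r,o=now();print(o['clock'],o['q'].round(2),p@U,p@Y,p@K-OFF,delta(p,r,pt(.6805,.0555,.175),ori(0)))
E
```

```text
orange 378 329 top out 0.0362 rect [681.3  55.5] [32.8 13. ] 0.2 lo [0.6649 0.0491 0.0343] hi [0.6967 0.062  0.0378]
blue 422 411 top out 0.0365 rect [601.4  44.3] [45.6  8.8] 37.5 lo [0.5836 0.0294 0.0349] hi [0.6179 0.0601 0.0382]
plane [-0.4542 -0.0445  0.8898] [-0.4518 -0.0449  0.891 ] out 0.0002
10.65 [-0.22  0.31 -0.12  2.25  0.86  0.18  0.53] 0.6198348836009095 0.05183339414455352 0.18951828351382383 [-0.607  0.035  0.145 -0.     0.     0.001]
```

View pics/w5.png

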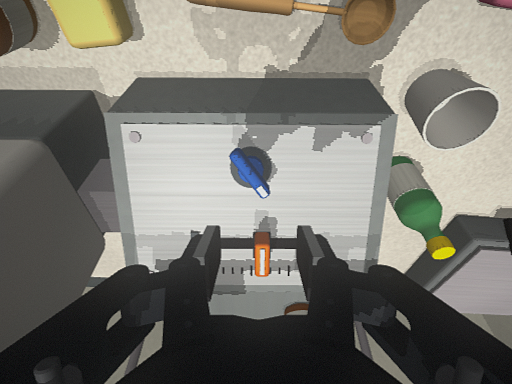

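The wings now lean left (dot at (264,193), 37.5° measured), so the nut is loose. The slide is unmoved (y 55.5) at (262,255).

Call:
play_rows(
  deltas=[
    [-0.29, 0.02, 0, 0, 0, 0, 0.5],
    [-0.575, 0.037, 0, 0, 0, 0, 0.5],
    [-0.575, 0.037, 0.3, 0, 0, 0, 0.5],
    [-0.575, 0.037, 0.6, 0, 0, 0, 0.5],
    [-0.575, 0.037, 0.6, 0, 0, 0, 0.5],
    [-0.575, 0.037, 0.6, 0, 0, 0, 0.5],
    [-0.575, 0.037, 0.6, 0, 0, 0, 0.5],
  ],
)

```text
clock: 11.35
ee_pos: [0.6171, 0.1173, 0.2648]
tcp_rot: [-0.048, 0.971, 0.011, 0.234]
ft_force: [-0.4, 0.7, 1.2]
finger_gap: 0.0428
finger_force: 0.0
```

```bash
python3 - <<'E'
from h import *
p,r,o=now();print(o['clock'],o['q'].round(2),o['ft_force'],p@U,p@Y,p@K-OFF,delta(p,r,pt(.677,.0555,.084),ori(0)))
E
```

```text
11.35 [-0.19  0.43 -0.13  2.12  0.85  0.19  0.56] [-0.413676    0.72008042  1.17412101] 0.6776861025410688 0.0556847654512466 0.13053877275957995 [ 0.007 -0.002  0.465 -0.     0.     0.   ]
```

Call:
play_rows(
  deltas=[
    [0, 0, 0.2, 0, 0, 0, 0.5],
    [0, 0, 0.35, 0, 0, 0, 0.5],
    [0, 0, 0.46, 0, 0, 0, 0.5],
    [0, 0, 0.46, 0, 0, 0, 0.5],
    [0, 0, 0.46, 0, 0, 0, 0],
    [0, 0, 0.46, 0, 0, 0, 0],
    [0, 0, 0.46, 0, 0, 0, 0],
    [0, 0, 0.46, 0, 0, 0, 0],
    [0, 0, 0.46, 0, 0, 0, 0],
  ],
  force=30,
)

```text
clock: 12.25
ee_pos: [0.6382, 0.1189, 0.2242]
tcp_rot: [-0.048, 0.971, 0.012, 0.234]
ft_force: [-5.0, -0.3, 7.3]
finger_gap: 0.0133
finger_force: 32.5
```

```bash
python3 - <<'E'
from h import *
p,r,o=now();print(o['clock'],o['q'].round(2),o['ft_force'],p@U,p@Y,p@K-OFF,delta(p,r,pt(.677,.0555-.0505,p@K-OFF),ori(0)))
E
```

```text
12.25 [-0.29  0.52  0.01  2.1   0.96  0.1   0.44] [-4.96215705 -0.33222631  7.27468268] 0.6781179387546197 0.055280265033007 0.08479665704654027 [ 0.011 -0.503  0.    -0.     0.001 -0.   ]
```

Call:
play_rows(
  deltas=[
    [0, -0.08, 0, 0, 0, 0, 0],
    [0, -0.16, 0, 0, 0, 0, 0],
    [0, -0.24, 0, 0, 0, 0, 0],
    [0, -0.24, 0, 0, 0, 0, 0],
  ],
)

```text
clock: 12.65
ee_pos: [0.6407, 0.0938, 0.2242]
tcp_rot: [-0.047, 0.971, 0.011, 0.234]
ft_force: [-3.8, -1.9, 6.8]
finger_gap: 0.0137
finger_force: 32.6
```

```bash
python3 - <<'E'
from h import *
p,r,o=now();print(o['clock'],o['q'].round(3),o['ft_force'],p@U,p@Y,p@K-OFF,delta(p,r,pt(.678,.0555-.0505,p@K-OFF),ori(0)))
E
```

```text
12.65 [-0.219  0.515 -0.027  2.106  0.991  0.094  0.458] [-3.78645851 -1.92033801  6.8488043 ] 0.678074152239106 0.03005679101086077 0.08480526282924536 [ 0.    -0.251  0.    -0.001  0.001 -0.001]
```

Half way; now the rest with about 2 mm overpush.

Call:
play_rows(
  deltas=[
    [0, -0.08, 0, 0, 0, 0, 0],
    [0, -0.15, 0, 0, 0, 0, 0],
    [0, -0.22, 0, 0, 0, 0, 0],
    [0, -0.255, 0, 0, 0, 0, 0],
    [0, -0.27, 0, 0, 0, 0, 0],
    [0, -0.27, 0, 0, 0, 0, 0],
  ],
)

```text
clock: 13.25
ee_pos: [0.6431, 0.0683, 0.2242]
tcp_rot: [-0.048, 0.971, 0.012, 0.234]
ft_force: [-4.2, 1.5, 6.9]
finger_gap: 0.0134
finger_force: 32.6
```

```bash
python3 - <<'E'
from h import *
p,r,o=now();print(o['clock'],o['q'].round(3),o['ft_force'],p@U,p@Y,p@K-OFF)
E
```

```text
13.25 [-0.137  0.514 -0.073  2.107  1.008  0.092  0.49 ] [-4.17426579  1.4941468   6.85501112] 0.6780402738765697 0.004417875227807937 0.08484030176266429
```

Call:
play_rows(
  deltas=[
    [0, -0.02, 0, 0, 0, 0, 0],
    [0, -0.03, 0, 0, 0, 0, 0],
    [0, -0.03, 0, 0, 0, 0, 0],
    [0, -0.03, 0, 0, 0, 0, 0],
  ],
)

```text
clock: 13.65
ee_pos: [0.6432, 0.0678, 0.2242]
tcp_rot: [-0.049, 0.971, 0.013, 0.234]
ft_force: [-4.9, 3.4, 6.3]
finger_gap: 0.0132
finger_force: 32.7
```

Call:
play_rows(
  deltas=[
    [0, 0, 0, 0, 0, 0, 0.5],
    [0, 0, 0, 0, 0, 0, 0.5],
    [0, 0, 0, 0, 0, 0, 0.5],
    [0, 0, -0.3, 0, 0, 0, 0.5],
    [0, 0, -0.6, 0, 0, 0, 0.5],
    [0, 0, -0.95, 0, 0, 0, 0.5],
    [0, 0, -0.95, 0, 0, 0, 0.5],
    [0, 0, -0.95, 0, 0, 0, 0.5],
  ],
)

```text
clock: 14.45
ee_pos: [0.6008, 0.0599, 0.3081]
tcp_rot: [-0.047, 0.971, 0.011, 0.234]
ft_force: [-0.8, 0.4, -0.0]
finger_gap: 0.043
finger_force: 0.0
```

```bash
python3 - <<'E'
from h import *
p,r,o=now();print(o['clock'],o['q'].round(3),p@U,p@Y,p@K-OFF,delta(p,r,pt(.602,.045,.19),ori(0.2)))
E
```

```text
14.45 [ 0.157  0.366 -0.442  2.122  0.802  0.296  0.716] 0.6778473988104132 0.000272369872434798 0.17912095732386035 [ 0.759  0.445 -0.111 -0.001  0.    -0.064]
```

Call:
play_rows(
  deltas=[
    [0.76, 0.445, -0.11, 0, 0, 0, 0.5],
    [0.76, 0.445, -0.11, 0, 0, 0, 0.5],
    [0.76, 0.445, -0.11, 0, 0, 0, 0.5],
    [0.76, 0.445, -0.11, 0, 0, 0, 0.5],
    [0.76, 0.445, -0.11, 0, 0, 0, 0.5],
  ],
)

```text
clock: 14.95
ee_pos: [0.5248, 0.098, 0.2824]
tcp_rot: [-0.047, 0.971, 0.011, 0.233]
ft_force: [0.4, -0.5, 0.7]
finger_gap: 0.0428
finger_force: 0.0
```

```bash
python3 - <<'E'
from h import *
im,d=grab('wrist','w6');im,F=feats('w6')
p,r,o=now();print(o['clock'],o['q'].round(3),p@U,p@Y,p@K-OFF,delta(p,r,pt(.601,.0455,.19),ori(0.65)))
E
```

```text
orange 156 138 top out 0.0364 rect [681.8  10.4] [ 7.4 32.9] 76.0 lo [0.6661 0.0041 0.0344] hi [0.6965 0.0115 0.038 ]
blue 426 421 top out 0.0364 rect [601.2  44.3] [45.3  8.9] 37.4 lo [0.5829 0.0296 0.0347] hi [0.6177 0.0599 0.038 ]
plane [-0.4559 -0.044   0.889 ] [-0.4518 -0.0449  0.891 ] out 0.0002
15.0 [-0.168  0.304 -0.176  2.292  1.067  0.178  0.321] 0.6025879543818483 0.04511098260842923 0.1889158723748082 [ 0.016  0.004 -0.011 -0.001  0.    -0.208]
```

View pics/w6.png

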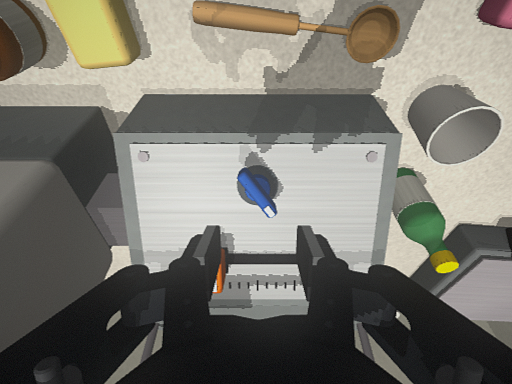

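The slide (220,270) is at the right end (y moved 50.5 mm, stopped by the end stop), and the nut is still loose at (257,192).

Call:
play_rows(
  deltas=[
    [0.016, 0, 0, 0, 0, -0.208, 0.5],
    [0.016, 0, 0, 0, 0, -0.208, 0.5],
    [0.016, 0, 0, 0, 0, -0.208, 0.5],
    [0.016, 0, 0, 0, 0, -0.208, 0.5],
    [0.016, 0, 0, 0, 0, -0.208, 0.5],
    [0.016, 0, 0, 0, 0, -0.208, 0.5],
    [0.016, 0, 0, 0, 0, -0.208, 0.5],
  ],
  force=50,
)

```text
clock: 15.7
ee_pos: [0.5234, 0.0968, 0.2822]
tcp_rot: [-0.355, 0.905, -0.064, 0.225]
ft_force: [-0.1, -0.6, -0.9]
finger_gap: 0.0427
finger_force: 0.0
```

```bash
python3 - <<'E'
from h import *
p,r,o=now();print(o['clock'],o['q'].round(3),p@U,p@Y,p@K-OFF,delta(p,r,pt(.6012,.045,.0915),ori(0.65)))
E
```

```text
15.7 [-0.046  0.313 -0.324  2.291  1.173  0.223  0.871] 0.6006986459845238 0.04455590217428522 0.18929454911682497 [-0.007  0.002  0.978 -0.001 -0.    -0.   ]
```

Call:
play_rows(
  deltas=[
    [0, 0, 0.3, 0, 0, 0, 0.5],
    [0, 0, 0.6, 0, 0, 0, 0.5],
    [0, 0, 0.8, 0, 0, 0, 0.5],
    [0, 0, 0.9, 0, 0, 0, 0.5],
    [0, 0, 0.975, 0, 0, 0, 0.5],
    [0, 0, 0.975, 0, 0, 0, 0.5],
    [0, 0, 0.975, 0, 0, 0, 0.5],
  ],
)

```text
clock: 16.4
ee_pos: [0.5666, 0.102, 0.1956]
tcp_rot: [-0.356, 0.905, -0.064, 0.225]
ft_force: [0.5, -0.5, -0.5]
finger_gap: 0.0426
finger_force: 0.0
```

```bash
python3 - <<'E'
from h import *
p,r,o=now();print(o['clock'],o['q'].round(3),o['ft_force'],p@U,p@Y,p@K-OFF,delta(p,r,pt(.6012,.045,.0915),ori(0.65)))
E
```

```text
16.4 [-0.057  0.519 -0.31   2.264  1.937  0.258  0.139] [ 0.45073635 -0.52304455 -0.53060384] 0.6000995804775322 0.045454340146542475 0.09242111951589235 [-0.006 -0.01   0.009 -0.    -0.     0.001]
```

Now close, then turn clockwise (+z) by 1.3 rad plus a little.

Call:
play_rows(
  deltas=[
    [0, 0, 0.01, 0, 0, 0, 0],
    [0, 0, 0.01, 0, 0, 0, 0],
    [0, 0, 0.01, 0, 0, 0, 0],
    [0, 0, 0.01, 0, 0, 0, 0],
    [0, 0, 0.01, 0, 0, 0, 0],
  ],
)

```text
clock: 16.9
ee_pos: [0.5675, 0.1017, 0.1956]
tcp_rot: [-0.356, 0.904, -0.065, 0.226]
ft_force: [-1.8, -2.5, 5.7]
finger_gap: 0.009
finger_force: 50.5
```

Call:
play_rows(
  deltas=[
    [0, 0, 0, 0, 0, 0.03, 0],
    [0, 0, 0, 0, 0, 0.06, 0],
    [0, 0, 0, 0, 0, 0.09, 0],
    [0, 0, 0, 0, 0, 0.12, 0],
    [0, 0, 0, 0, 0, 0.15, 0],
    [0, 0, 0, 0, 0, 0.18, 0],
    [0, 0, 0, 0, 0, 0.21, 0],
    [0, 0, 0, 0, 0, 0.21, 0],
  ],
)

```text
clock: 17.7
ee_pos: [0.5677, 0.1014, 0.1956]
tcp_rot: [-0.043, 0.971, 0.011, 0.235]
ft_force: [-1.0, -2.8, 7.5]
finger_gap: 0.0088
finger_force: 50.8
```

Call:
play_rows(
  deltas=[
    [0, 0, 0, 0, 0, 0.03, 0],
    [0, 0, 0, 0, 0, 0.06, 0],
    [0, 0, 0, 0, 0, 0.09, 0],
    [0, 0, 0, 0, 0, 0.12, 0],
    [0, 0, 0, 0, 0, 0.15, 0],
    [0, 0, 0, 0, 0, 0.18, 0],
    [0, 0, 0, 0, 0, 0.205, 0],
    [0, 0, 0, 0, 0, 0.215, 0],
    [0, 0, 0, 0, 0, 0.215, 0],
    [0, 0, 0, 0, 0, 0.215, 0],
  ],
)

```text
clock: 18.7
ee_pos: [0.5676, 0.1012, 0.1956]
tcp_rot: [0.279, 0.931, 0.087, 0.219]
ft_force: [-3.4, -3.9, 8.0]
finger_gap: 0.0085
finger_force: 51.3
```

```bash
python3 - <<'E'
from h import *
p,r,o=now();print(o['clock'],o['q'].round(3),o['ft_force'],'Tk',o['torque']@K,o['finger_gap'],p@U,p@Y,p@K-OFF,delta(p,r,pt(.6012,.045,.0915),ori(-0.65)))
E
```

```text
18.7 [ 0.185  0.578 -0.638  2.254  1.784  0.433 -0.997] [-3.36497392 -3.94576705  7.9881619 ] Tk 0.5669852707811348 0.008513977705586132 0.6009649161295859 0.04457034324720727 0.09199480120896447 [ 0.001  0.005  0.005 -0.     0.002 -0.009]
```

Tight against the stop. Release, back off and check.

Call:
play_rows(
  deltas=[
    [0, 0, 0, 0, 0, 0, 0.5],
    [0, 0, 0, 0, 0, 0, 0.5],
    [0, 0, 0, 0, 0, 0, 0.5],
    [0, 0, -0.3, 0, 0, 0, 0.5],
    [0, 0, -0.6, 0, 0, 0, 0.5],
    [0, 0, -0.98, 0, 0, 0, 0.5],
    [0, 0, -0.98, 0, 0, 0, 0.5],
    [0, 0, -0.98, 0, 0, 0, 0.5],
  ],
)

```text
clock: 19.5
ee_pos: [0.5227, 0.0982, 0.2825]
tcp_rot: [0.279, 0.931, 0.089, 0.217]
ft_force: [0.1, -0.4, 0.1]
finger_gap: 0.0428
finger_force: 0.0
```

Call:
play_rows(
  deltas=[
    [0, 0, -0.1, 0, 0, -0.2, 1],
    [0, 0, -0.1, 0, 0, -0.2, 1],
    [0, 0, -0.1, 0, 0, -0.2, 1],
    [0, 0, -0.1, 0, 0, -0.2, 1],
    [0, 0, -0.1, 0, 0, -0.2, 1],
    [0, 0, -0.1, 0, 0, -0.2, 1],
    [0, 0, -0.1, 0, 0, -0.2, 1],
    [0, 0, -0.1, 0, 0, -0.2, 1],
  ],
)

```text
clock: 20.3
ee_pos: [0.5182, 0.0976, 0.2903]
tcp_rot: [-0.021, 0.972, 0.018, 0.233]
ft_force: [-0.3, -0.4, 0.2]
finger_gap: 0.0856
finger_force: 0.0
```

```bash
python3 - <<'E'
from h import *
im,d=grab('wrist','w7');im,F=feats('w7')
p,r,o=now();print(o['clock'],p)
E
```

```text
orange 319 289 top out 0.0364 rect [681.2   4.8] [32.8 13.7] 0.8 lo [ 0.665  -0.0018  0.0345] hi [0.6974 0.0115 0.0381]
blue 421 415 top out 0.0364 rect [601.3  45.2] [ 9.4 45.5] 52.8 lo [0.5825 0.0297 0.0347] hi [0.6182 0.0604 0.0381]
plane [-0.456  -0.0439  0.8889] [-0.4518 -0.0449  0.891 ] out 0.0002
20.35 [0.51817008 0.09762831 0.29038163]
```

View pics/w7.png

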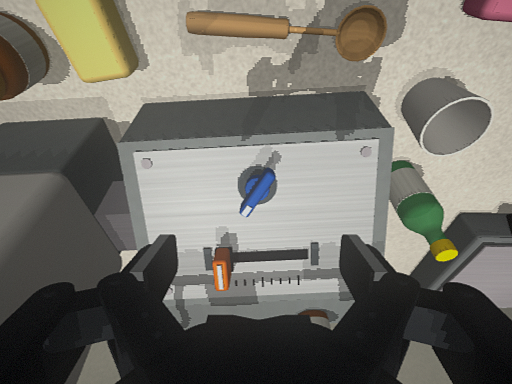

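The slide sits at the right stop (222,270), 40 mm from mid travel. The nut is back at its tight angle, with the dot at (247,211), and the goods are unmoved.

```bash
python3 -c "
from plant import robot
print(robot.hand_in())"
```

```text
the job is handed in; nothing more can be done
None
```

I handed the job in at about 20 s. The nut was turned loose, the slide moved home to the right-hand stop under the green tag, and the nut turned tight again; the final wrist image confirms both positions, with no goods visibly moved.

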